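# Put the drip plate back into the draining tray and stand the mug on it

## Robot

A 6-joint arm with a two-finger parallel gripper is mounted at the origin on a cart in front of the work surface, level with it; the furniture and walls round the work are solid. World frame = base frame: x ahead of the robot, y to its left, z up, the work surface at z = 0. Lengths are in m, angles in rad, forces in N, time in s.
With the tool pointing down it reaches from about 0.35 to 0.975 m from the base axis. Payload 17.4 kg.
Tool frame: the origin (TCP) lies at the very end of the fingers, on their centre line; the grasp point (between the pads) lies 19 mm behind it (bot.grip_depth is the distance from the TCP to the grasp point, in m); z points along the fingers, y is the line along which they close (so a half turn about z gives the same grasp; the last joint's range is limited). The gripper opens to 85 mm and grips with 20 to 120 N. Pads are 22 mm wide; open, the fingers measure 114 mm over their backs; the gripper's body (76 mm by 85 mm) begins 54 mm behind the grasp point. The pads swing forward as they close: fully open they stand 13 mm farther back than shut.
Start: joints at [1.259, 0.116, 1.442, -0, 1.584, -0.038], TCP at [0.183, 0.65, 0.231] pointing down, gripper open.
Joint ranges: [-2.83, 2.83], [-0.83, 2.19], [0.07, 2.5], [-1.14, 4.28], [0.01, 3], [-2.97, 2.97]. Speed limits (rad/s): [1.89, 1.89, 2.22, 3.14, 3.14, 3.14].

## Interface

Orientations are given as [roll, pitch, yaw] about the fixed x, y, z axes, in that order (R = Rz(yaw) Ry(pitch) Rx(roll)).
In Python, from workcell import bot gives the robot as it stands.
- The arm moves only by the tool steer_hand, called after "Request:" by a JSON object that holds its "api" and its "payload". Schema: {"type":"object","properties":{"steps":{"type":"array","items":{"type":"array","prefixItems":[{"type":"number"},{"type":"array","items":{"type":"number"},"minItems":3,"maxItems":3},{"type":"number"}],"minItems":3,"maxItems":3},"minItems":1,"maxItems":12},"grip_n":{"type":"number"},"only":{"type":"string"},"quiet":{"type":"boolean"},"lines":{"type":"string"}},"required":["steps"],"additionalProperties":false}. steps is a list of rows, 1 to 12 of them, each written [opening, [dx, dy, dz], turn]: the opening from 0.0 (shut) to 1.0 (fully open), then dx, dy, dz in shares of 0.75 m (1.0 is 0.75 m), then a turn about the tool's z in normalised numbers (1 is pi/2 rad); each row is the pose to reach, as a shift and turn from the pose commanded when the call began, along the tool's axes at that moment; what a row does not reach only later rows make up. A row lasts 1/10 s, in which the tool goes at most 0.05 m and 0.15 rad, less where a joint would pass 70% of its speed; a pose out of reach is approached as far as the arm can. The fingers move at their own pace and stop on an object; grip_n is the grip in N (left out, the last holds). Time passes only in rows, so rows that do not move let the fingers close. The tool returns the time, the measured TCP pose, the force, the opening and the grip force at its end. only (a regular expression) keeps the lines of the reply that match it, lines (a string "A,B") keeps lines A to B, and quiet returns only ok. Input that does not fit is refused with a message, and nothing moves.
- bot.get_state(): the state, without advancing time (a new reading comes with each control period).
- bot.read_camera(name): name is "scene" or "top" or "wrist"; returns a dict with "frame" (384x512x3 uint8, blue, green, red), "K" (3x3 intrinsics, pixels), "world_to_cam" (4x4, takes a point from world to camera coordinates); the wrist camera has in their place "mount" (4x4, takes a point from camera to tool coordinates, whose origin is the TCP and whose axes are the flange's). Camera axes: x right, y up, looking along -z (the intrinsics and any distortion apply to the point x, -y, -z); pixel columns grow to the right and rows downward; lengths in m; the calibration is good to about 2 mm. A picture is of the moment at which its call begins: read the wrist's pose just before it. There is no depth.
- bot.close_job(): hands the job in; it is judged then, once.
The state is a dict: "t": time; "joints": joint angles; "dq": joint speeds; "effort": joint torques, N m; "eef_pos": TCP position; "tcp_rot": TCP orientation; "ft_force": force on the tool from outside, world axes, zero at the start; "ft_torque": the same for the moment, N m; "finger_gap": opening from 0.0 (shut) to 1.0 (fully open); "gripper_force": force on a finger pad.
Only numpy, scipy, OpenCV 4.12 (cv2) and the standard library are available. Lean on these libraries where they do the work, as an engineer would, in place of code of your own. Each camera call takes 0.05 s, during which the arm holds its last target. There are 200 camera calls.

## Task

The slatted drip plate lies askew on the ribbed deck of the draining tray. It is dripping wet, so without lifting it off the tray slide it along until it drops fully home, flush, into the open sump at the other end. Then take the washed mug that stands upside down on the worktop and set it down gently, still upside down, in the middle of the drip plate, leaving the glass tumbler and the dish brush where they are.

Things in the scene. Friction and masses are not known exactly. Their poses are not given: they have to be found in the camera images.
- drain_tray: grey draining tray, 214 x 342 mm, fixed to the worktop. Origin: centre of its underside on the worktop; y along its length (deck at +y, sump at -y), z up. Its rolled rim, 10 mm thick, stands 32 mm above the worktop, 6 mm above the deck, and is open 50 mm at the pouring lip of the sump end
- deck (a point): middle of the tray's flat deck, at (0, 78, 26) mm in the tray's frame, same axes. The deck reaches 80 mm along y each way and x = +-97 mm to the rims; it is smooth (its grooves are only drawn) and level with the strips beside and beyond the sump
- seat (a point): middle of the sump's pocket at the height of its ledge, at (0, -75, 16) mm in the tray's frame, same axes: the plate's origin comes here when home, its top then flush with the deck. The pocket measures 156 (x) x 146 (y) mm, 3 mm more than the plate on each side, has square edges, and its ledge lies 10 mm below the deck, the sump's floor 20 mm below
- drip_plate: loose wooden slatted drip plate, 150 (x) x 140 (y) x 10 mm, 0.25 kg, corners rounded by 6 mm, flat on the deck, up to 0.2 rad askew to the tray. Origin: centre of its underside; z up, -y edge leading towards the pocket. Runners along its x = +-61 to +-75 mm carry it; these and the ends of the hand hole are full height, the slats lie 3 to 10 mm above its underside
- grip_hole (a point): centre of the plate's rectangular hand hole at the height of the plate's top, at (0, 42, 10) mm in the plate's frame; the through-hole is 78 mm along the plate's x and 32 mm along y, its edges upright. Fingertips put in from above can push the plate; once it has dropped home, tips held 2 mm above the deck are clear of it
- mug: white ceramic mug standing upside down (mouth down, foot ring up), 94 mm high, 0.26 kg, mouth 84 mm and foot 66 mm across. Origin on the plane of its mouth, z up; the axis of its round body stands at (0, 16) mm. Its loop handle points to -y. It may stand on either of two places left of the tray, yaw up to 0.7 rad
- mug_handle (a point): grip point in the bow of the mug's handle, at (0, -44, 58) mm in the mug's frame, same axes. The loop is upright in the plane x = 0, 10 mm thick, reaches out to y = -58 mm, and at this point's y its top is about 65 mm above the mouth: pinch it from above, closing along the mug's x
- mug_foot (a point): centre of the foot ring on top of the upside-down mug, on the axis of its round body, 94 mm above the mouth, at (0, 16, 94) mm in the mug's frame
- tumbler: clear drinking glass standing upright, 81 mm across, 93 mm high, origin at the centre of its underside; it stands on one of two places left of the tray, the mug on the other; leave it
- dish_brush: wooden dish brush, 281 mm long, 62 mm wide, 32 mm high, lying right of the tray, origin at the centre of its underside; leave it

How it is judged:
On the way:
1. the drip plate has dropped home into the pocket, level and flush, before the mug is put on it (horizontal distance between drip_plate and seat below 0.006 m and z of drip_plate in the frame of seat below 0.0025 m and angle between drip_plate's own z axis and vertical below 0.025 rad and contact force between mug and drip_plate below 0.05 N), for 0.2 s.
At the end, for the whole second after the job is handed in: The drip plate lies level on its ledge (within 6 mm of the seat, no more than 2.5 mm proud), and the mug rests on it upside down and level, the axis of its round body within 30 mm of the plate's centre, released and still (horizontal distance between drip_plate and seat below 0.006 m and z of drip_plate in the frame of seat below 0.0025 m and angle between drip_plate's own z axis and vertical below 0.025 rad and horizontal distance between mug_foot and drip_plate below 0.03 m and z of mug in the frame of drip_plate between 0.006 and 0.014 m and angle between mug's own z axis and vertical below 0.06 rad and contact force between mug and drip_plate above 0.3 N and linear speed of mug below 0.02 m/s); the robot touches nothing.
It fails at once if the drip plate is lifted off the tray (more than 25 mm above the deck) (z of drip_plate in the frame of drain_tray above 0.051 m).
It fails at once if the mug is tipped by more than about 35 degrees (angle between mug's own z axis and vertical above 0.6 rad).
It fails at once if the mug is dropped (falls free from more than about 15 mm) (contact force between the fingers and mug below 0.05 N and linear speed of mug above 0.55 m/s).
It fails at once if the tumbler is knocked or moved by more than 30 mm (distance of tumbler from where it was at the start of the episode above 0.03 m or angle between tumbler's own z axis and vertical above 0.5 rad).
It fails at once if the dish brush is moved by more than 40 mm (distance of dish_brush from where it was at the start of the episode above 0.04 m).
It also fails if it takes over 58 s, if anything falls off the work surface, if the arm or the gripper's body presses on something with over 40 N, if the wrist force passes 120 N, or if a joint passes its speed limit or range.

## Working session

There is one attempt and no reset: what is moved stays moved. The work goes in short steps, Python scripts to look and compute and a tool call to move; the robot and the scene stay as the last step left them, time stands still between calls to the robot, and variables do not carry over. Pictures are saved under pics/ and viewed, at most 10 in all, crops included, and the job is handed in when it is done.

```bash
ls; mkdir -p pics
```

Run:
```python
from workcell import bot
import cv2,json,numpy as np
s=bot.get_state();print(s['t'],s['eef_pos'],s['tcp_rot'],s['ft_force'],s['finger_gap'])
for n in('top','scene','wrist'):
    c=bot.read_camera(n);cv2.imwrite(f'pics/{n}0.png',c['frame']);print(n,{k:np.round(v,4).tolist() for k,v in c.items() if k!='frame'})
```

```text
pics
workcell.py
0.0 [0.18247289 0.64965768 0.23056144] [-3.14040784e+00 -3.86372123e-06  2.86780485e+00] [-0.42464978 -0.72268663 -0.45322444] 0.9968786433577328
top {'K': [[358.73, 0.0, 255.5671], [0.0, 358.73, 186.5103], [0.0, 0.0, 1.0]], 'world_to_cam': [[0.0489, -0.9988, 0.0053, -0.0916], [0.9765, 0.0489, 0.2098, -0.5354], [-0.2098, -0.0051, 0.9777, -1.2932], [0.0, 0.0, 0.0, 1.0]]}
scene {'K': [[431.5197, 0.0, 252.0934], [0.0, 431.5197, 184.893], [0.0, 0.0, 1.0]], 'world_to_cam': [[0.6008, -0.799, 0.0253, -0.3589], [0.3762, 0.3105, 0.873, -0.2305], [-0.7054, -0.515, 0.4871, -1.1103], [0.0, 0.0, 0.0, 1.0]]}
wrist {'K': [[307.9985, 0.0, 256.3403], [0.0, 307.9985, 191.0681], [0.0, 0.0, 1.0]], 'mount': [[-0.0006, 0.9489, 0.3155, 0.0813], [1.0, 0.0007, -0.0004, 0.0013], [-0.0006, 0.3155, -0.9489, -0.1433], [0.0, 0.0, 0.0, 1.0]]}
```

Run:
```python
import cv2
a=cv2.imread('pics/top0.png')
cv2.imwrite('pics/top0b.png',cv2.resize(a,(768,576),interpolation=cv2.INTER_CUBIC))
```

```text
(no output)
```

View pics/top0b.png

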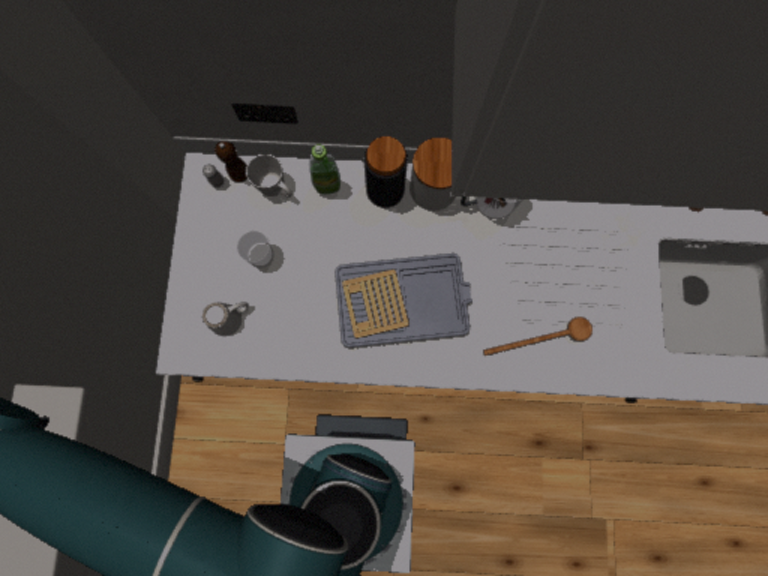

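The top view shows the tray around (403,300), with its sump to the right (-y). The plate is on the left part of the deck, with its hand hole at about (360,305). The mug is at about (217,315) with its handle to the right, and the tumbler is at (260,255). I'll enlarge these areas.

Run:
```python
import cv2,numpy as np
a=cv2.imread('pics/top0.png')
def crop(x0,y0,w,h,s,n):
    c=cv2.resize(a[y0:y0+h,x0:x0+w],None,fx=s,fy=s,interpolation=cv2.INTER_CUBIC)
    c=cv2.convertScaleAbs(c,alpha=1.4)
    for i in range(0,w,10):
        cv2.line(c,(i*s,0),(i*s,8),(0,0,255),1);cv2.putText(c,str(x0+i),(i*s,20),0,.4,(0,0,255),1)
    for i in range(0,h,10):
        cv2.line(c,(0,i*s),(8,i*s),(0,0,255),1);cv2.putText(c,str(y0+i),(10,i*s+4),0,.4,(0,0,255),1)
    cv2.imwrite(n,c)
crop(218,162,100,75,8,'pics/tray.png')
crop(120,150,75,75,8,'pics/mug.png')
```

```text
(no output)
```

View pics/tray.png

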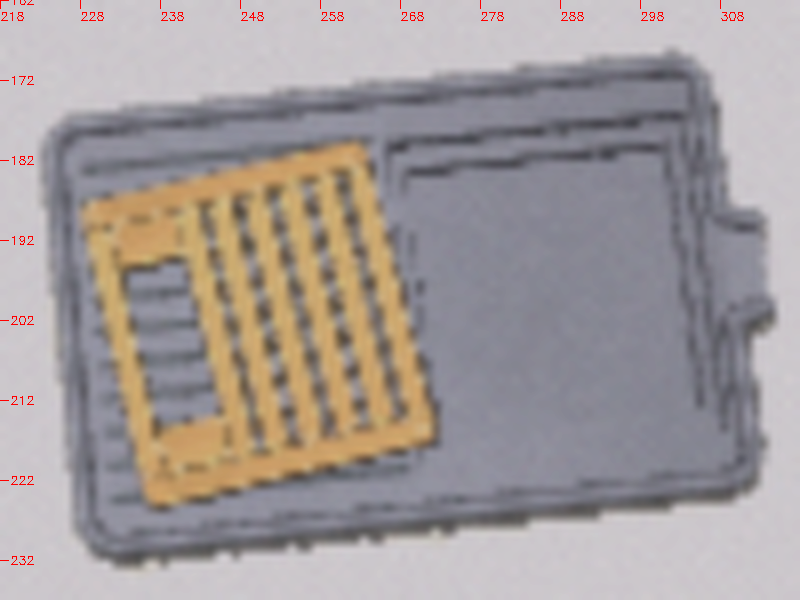

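View pics/mug.png

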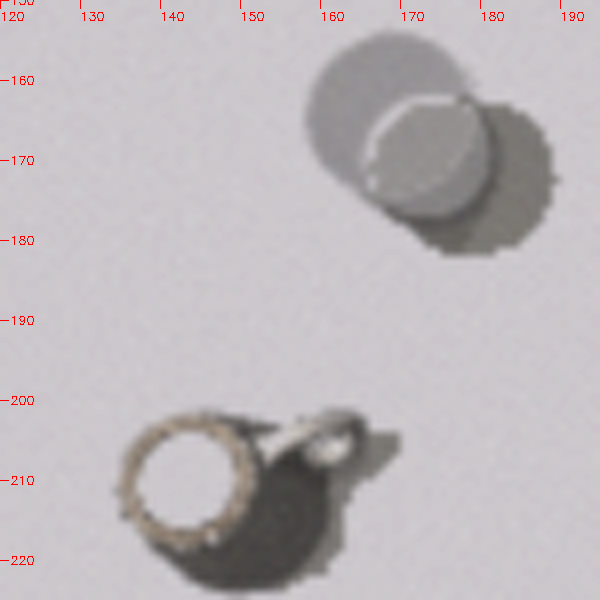

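The tray crop shows the plate corners at crop px (82,205), (360,140), (435,440) and (155,505). The pocket's left edge is at about x=388 and its right edge runs (683,115) to (728,430). In the mug crop the foot ring is centred at (188,480) and the handle tip is at about (355,425). Next I'll fit the poses.

Create h.py:
```python
from workcell import bot
import cv2,numpy as np
from scipy.optimize import least_squares
from scipy.spatial.transform import Rotation as R
def T(x,y,yaw,z=0):
    M=np.eye(4);M[:3,:3]=R.from_euler('z',yaw).as_matrix();M[:3,3]=x,y,z;return M
def tcpT():
    s=bot.get_state();M=np.eye(4);M[:3,:3]=R.from_euler('xyz',s['tcp_rot']).as_matrix();M[:3,3]=s['eef_pos'];return M
def cam(n):
    if n=='wrist':
        M=tcpT();c=bot.read_camera(n);return c['frame'],c['K'],np.linalg.inv(M@c['mount'])
    c=bot.read_camera(n);return c['frame'],c['K'],c['world_to_cam']
def proj(P,K,W):
    P=np.atleast_2d(P);q=P@W[:3,:3].T+W[:3,3];q=q*[1,-1,-1];q=q@K.T;return q[:,:2]/q[:,2:]
def back(uv,z,K,W):
    uv=np.atleast_2d(uv).astype(float);d=np.c_[uv,np.ones(len(uv))]@np.linalg.inv(K).T*[1,-1,-1]
    d=d@W[:3,:3];o=-W[:3,:3].T@W[:3,3];return o+d*((z-o[2])/d[:,2])[:,None]
def loc(P,M):
    return (np.asarray(P)-M[:3,3])@M[:3,:3]
def tool(P,M=None): # world point -> tool frame
    return loc(P,tcpT() if M is None else M)
```

Create fit0.py:
```python
from h import *
f,K,W=cam('top')
c=lambda p,o:np.array(p,float)/8+o-.44
print('cam',-W[:3,:3].T@W[:3,3])
to=np.array([218,162])
P=back(c([[82,205],[360,140],[435,440],[155,505]],to),.036,K,W)
pl=np.array([[75,70],[75,-70],[-75,-70],[-75,70]])/1000
# corners rounded
mod=pl-np.sign(pl)*.0015
def fit2(mod,P,g):
    r=least_squares(lambda q:(mod@R.from_euler('z',q[2]).as_matrix()[:2,:2].T+q[:2]-P[:,:2]).ravel(),g);return r.x,r.fun*1000
q,e=fit2(mod,P,[.5,0,0]);print('plate',q,e.round(1))
# tray
L=[('x',.107,[[100,117],[640,60]]),('x',-.107,[[150,553],[700,497]]),('y',.171,[[50,180],[82,500]]),('y',-.171,[[722,170],[757,450]])]
Lp=[('x',.078,[[400,146],[670,117]]),('y',-.148,[[683,125],[725,410]]),('y',-.002,[[388,155]])]
def res(q):
    M=T(*q);o=[]
    for z,LL in((.026,L),(.026,Lp)):
        for ax,v,p in LL:
            l=loc(back(c(p,to),z,K,W),M);o+=list(l[:,0 if ax=='x' else 1]-v)
    return np.array(o)
r=least_squares(res,[.5,-.1,0]);print('tray',r.x,(r.fun*1000).round(1))
print('plate in tray',loc([*q[:2],.026],T(*r.x)),q[2]-r.x[2])
mo=np.array([120,150])
F=back(c([[188,480]],mo),.094,K,W)[0];H=back(c([[330,418]],mo),.065,K,W)[0]
d=H-F;print('foot',F,'handle',H,'yaw',np.arctan2(d[0],-d[1]),np.hypot(*d[:2]))
# tumbler top rim circle / base
print('tumbler top',back(c([[388,115]],mo),.093,K,W),'base',back(c([[430,155]],mo),0.005,K,W))
print(tcpT())
```

```bash
python3 fit0.py
```

```text
cam [ 0.2558966  -0.07184774  1.37724328]
plate [ 0.48403718 -0.04593388  0.28673808] [-0.6 -0.4 -0.4 -0.6  1.4 -0.5 -0.3  1.4]
tray [ 0.49744479 -0.11308595  0.15159852] [ -1.1   0.8   0.9   0.6  -9.8 -11.8   9.1  10.6  -1.1  -0.    1.9   0.2
  -0.2]
plate in tray [-0.00311263  0.0684067   0.026     ] 0.13513956476465508
foot [0.42618349 0.33552229 0.094     ] handle [0.46210919 0.28252013 0.065     ] yaw 0.5956815084316841 0.06403034207892168
tumbler top [[0.60076903 0.2629816  0.093     ]] base [[0.60505016 0.26319982 0.005     ]]
[[-9.62747112e-01  2.70403299e-01 -2.34055161e-04  1.82477563e-01]
 [ 2.70403400e-01  9.62746817e-01 -7.53101196e-04  6.49734488e-01]
 [ 2.16948130e-05 -7.88335312e-04 -9.99999689e-01  2.30819705e-01]
 [ 0.00000000e+00  0.00000000e+00  0.00000000e+00  1.00000000e+00]]
```

Run:
```python
from h import *
print(tool([.472,-.006,.2]).round(4), bot.get_state()['t'])
```

```text
[-0.4561 -0.553   0.0312] 0.2
```

The manual's scale: shifts go in shares of 0.75 m and turns go in shares of pi/2 rad. Converting my numbers, -0.553 m / 0.75 = -0.7373, -0.456 m / 0.75 = -0.608, 1.01 rad / 1.5708 = 0.643.

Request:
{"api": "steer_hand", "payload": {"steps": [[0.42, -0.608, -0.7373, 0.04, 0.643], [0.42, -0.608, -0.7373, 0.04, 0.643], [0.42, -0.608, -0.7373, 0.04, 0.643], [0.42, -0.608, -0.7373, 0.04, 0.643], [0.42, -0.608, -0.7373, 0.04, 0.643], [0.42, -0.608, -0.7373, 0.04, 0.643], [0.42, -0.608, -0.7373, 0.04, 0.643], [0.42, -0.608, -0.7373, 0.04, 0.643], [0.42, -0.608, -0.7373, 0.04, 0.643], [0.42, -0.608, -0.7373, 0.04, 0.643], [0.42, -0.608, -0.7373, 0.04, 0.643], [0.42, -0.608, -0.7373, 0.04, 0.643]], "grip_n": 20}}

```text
refused: steps[0]: [0.42, -0.608, -0.7373, 0.04, 0.643] is too long (schema: maxItems 3). Nothing was moved.
```

Refused on format, not on reach. It needs rows with the three-number parts in brackets of their own.

Request:
{"api": "steer_hand", "payload": {"steps": [[0.42, [-0.608, -0.7373, 0.04], 0.643], [0.42, [-0.608, -0.7373, 0.04], 0.643], [0.42, [-0.608, -0.7373, 0.04], 0.643], [0.42, [-0.608, -0.7373, 0.04], 0.643], [0.42, [-0.608, -0.7373, 0.04], 0.643], [0.42, [-0.608, -0.7373, 0.04], 0.643], [0.42, [-0.608, -0.7373, 0.04], 0.643], [0.42, [-0.608, -0.7373, 0.04], 0.643], [0.42, [-0.608, -0.7373, 0.04], 0.643], [0.42, [-0.608, -0.7373, 0.04], 0.643], [0.42, [-0.608, -0.7373, 0.04], 0.643], [0.42, [-0.608, -0.7373, 0.04], 0.643]], "grip_n": 20}}

```text
t: 1.4
eef_pos: [0.4249, 0.0994, 0.2064]
tcp_rot: [3.141, 0.0, 1.858]
ft_force: [1.1, 0.9, 0.4]
finger_gap: 0.417
gripper_force: 0.0
```

Run:
```python
from h import *
M=tcpT();print(M.round(3));print(tool([.472,-.006,.2]).round(4),np.arctan2(M[1,1],M[0,1])-.287)
```

```text
[[-0.283  0.959  0.001  0.425]
 [ 0.959  0.283  0.     0.099]
 [-0.     0.001 -1.     0.206]
 [ 0.     0.     0.     1.   ]]
[-0.1144  0.0153  0.0064] 3.2984939521751855e-05
```

Converted, -0.1 m / 0.75 = -0.1333, -0.05 m / 0.75 = -0.0667.

Request:
{"api": "steer_hand", "payload": {"steps": [[0.42, [-0.0667, 0.0093, 0.0067], 0], [0.42, [-0.1333, 0.02, 0.008], 0], [0.42, [-0.1333, 0.02, 0.008], 0], [0.42, [-0.1333, 0.02, 0.008], 0]]}}

```text
t: 1.8
eef_pos: [0.4674, 0.0088, 0.1999]
tcp_rot: [-3.141, -0.0, 1.855]
ft_force: [-0.8, 0.5, -0.6]
finger_gap: 0.42
gripper_force: 0.0
```

Run:
```python
from h import *
f,K,W=cam('wrist');cv2.imwrite('pics/w1.png',f);np.savez('w1.npz',K=K,W=W)
cv2.imwrite('pics/w1b.png',cv2.convertScaleAbs(cv2.resize(f,(768,576),interpolation=cv2.INTER_CUBIC),alpha=1.4))
print(tool([.472,-.006,.2]).round(4))
```

```text
[-0.0165  0.0002  0.    ]
```

View pics/w1b.png

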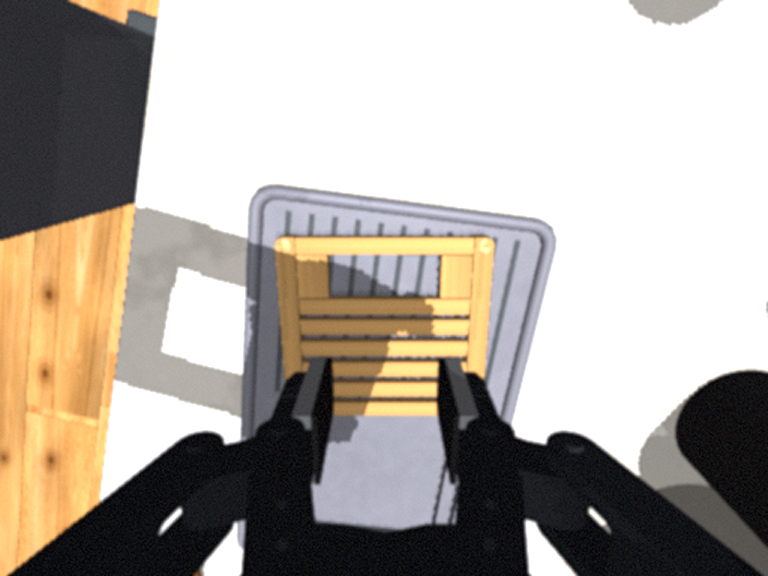

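The wrist view shows the hand hole's corners at px (329,254), (440,254), (441,298) and (330,298) in the 1.5x picture. The plate's rear corners are at (276,238) and (494,238). The fingertips frame columns 320 to 450.

Run:
```python
from h import *
d=np.load('w1.npz');K,W=d['K'],d['W']
c=lambda p:np.array(p,float)/1.5-.17
H=back(c([[329,254],[440,254],[441,298],[330,298]]),.036,K,W);B=back(c([[276,238],[494,238]]),.036,K,W)
print(H.round(4),H.mean(0),B.round(4))
v=B[1]-B[0];print('yaw',np.arctan2(-v[1],-v[0]),np.hypot(*v[:2]),B.mean(0))
print('hole est from top',loc(H,T(.484,-.0459,.287)).round(4))
```

```text
[[ 0.4301  0.0022  0.036 ]
 [ 0.503   0.0235  0.036 ]
 [ 0.5138 -0.0067  0.036 ]
 [ 0.4386 -0.0287  0.036 ]] [ 0.47137995 -0.00243016  0.036     ] [[0.3929 0.003  0.036 ]
 [0.5346 0.0443 0.036 ]]
yaw -2.857632881625664 0.14758299593929608 [0.46376036 0.02362392 0.036     ]
hole est from top [[-0.0381  0.0614  0.036 ]
 [ 0.0379  0.0611  0.036 ]
 [ 0.0397  0.0292  0.036 ]
 [-0.0387  0.0294  0.036 ]]
```

Request:
{"api": "steer_hand", "payload": {"steps": [[0.42, [-0.0187, 0, 0.0533], 0], [0.42, [-0.0187, 0, 0.12], 0], [0.42, [-0.0187, 0, 0.1867], 0], [0.42, [-0.0187, 0, 0.1867], 0], [0.42, [-0.0187, 0, 0.1867], 0], [0.42, [-0.0187, 0, 0.1867], 0]]}}

```text
t: 2.45
eef_pos: [0.4727, -0.0031, 0.0634]
tcp_rot: [3.138, 0.001, 1.859]
ft_force: [-0.5, -0.4, 0.2]
finger_gap: 0.423
gripper_force: 0.0
```

Run:
```python
from h import *
print(tool([.4715,-.004,.028]).round(4))
```

```text
[-0.0005 -0.0015  0.0354]
```

Converted, 0.03 m / 0.75 = 0.04, 0.02 m / 0.75 = 0.0267.

Request:
{"api": "steer_hand", "payload": {"steps": [[0.42, [0, -0.002, 0.0133], 0], [0.42, [0, -0.002, 0.0267], 0], [0.42, [0, -0.002, 0.04], 0], [0.42, [0, -0.002, 0.04], 0], [0.42, [0, -0.002, 0.04], 0]]}}

```text
t: 2.95
eef_pos: [0.4697, -0.0041, 0.03]
tcp_rot: [-3.141, -0.0, 1.858]
ft_force: [0.1, -0.9, 0.5]
finger_gap: 0.418
gripper_force: 0.0
```

Request:
{"api": "steer_hand", "payload": {"steps": [[0.42, [0, 0, 0.004], 0], [0.42, [0, 0, 0.004], 0], [0.42, [0, 0, 0.004], 0]]}}

```text
t: 3.25
eef_pos: [0.4699, -0.0041, 0.0273]
tcp_rot: [3.141, 0.0, 1.858]
ft_force: [-0.5, -0.3, 0.4]
finger_gap: 0.425
gripper_force: 0.0
```

Request:
{"api": "steer_hand", "payload": {"steps": [[0.42, [0, 0, 0.004], 0], [0.42, [0, 0, 0.004], 0], [0.42, [0, 0, 0.004], 0]]}}

```text
t: 3.55
eef_pos: [0.4703, -0.0041, 0.025]
tcp_rot: [3.141, 0.0, 1.858]
ft_force: [-2.6, -0.2, 9.1]
finger_gap: 0.421
gripper_force: 4.5
```

Converted, -0.003 m / 0.75 = -0.004.

Request:
{"api": "steer_hand", "payload": {"steps": [[0.42, [0, 0, -0.004], 0], [0.60, [0, 0, -0.004], 0], [0.60, [0, 0, -0.004], 0], [0.60, [0, 0, -0.004], 0], [0.60, [0, 0, -0.004], 0], [0.60, [0, 0, -0.004], 0]], "grip_n": 20}}

```text
t: 4.15
eef_pos: [0.4698, -0.0041, 0.0272]
tcp_rot: [-3.142, -0.0, 1.858]
ft_force: [-0.4, 0.3, -0.2]
finger_gap: 0.6
gripper_force: 0.0
```

Request:
{"api": "steer_hand", "payload": {"steps": [[0.68, [0, 0, 0], 0], [0.68, [0, 0, 0], 0], [0.68, [0, 0, 0], 0]], "grip_n": 20}}

```text
t: 4.45
eef_pos: [0.4698, -0.0041, 0.0272]
tcp_rot: [-3.142, -0.0, 1.858]
ft_force: [0.6, -0.0, 0.1]
finger_gap: 0.68
gripper_force: 0.0
```

Request:
{"api": "steer_hand", "payload": {"steps": [[0.76, [0, 0, 0], 0], [0.76, [0, 0, 0], 0], [0.76, [0, 0, 0], 0]], "grip_n": 20}}

```text
t: 4.75
eef_pos: [0.4699, -0.004, 0.0272]
tcp_rot: [3.142, -0.0, 1.858]
ft_force: [0.6, 0.1, -0.6]
finger_gap: 0.761
gripper_force: 1.4
```

Run:
```python
from h import *
f,K,W=cam('wrist');cv2.imwrite('pics/w2b.png',cv2.convertScaleAbs(cv2.resize(f,(768,576),interpolation=cv2.INTER_CUBIC),alpha=1.6))
np.savez('w2.npz',K=K,W=W)
```

```text
(no output)
```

View pics/w2b.png

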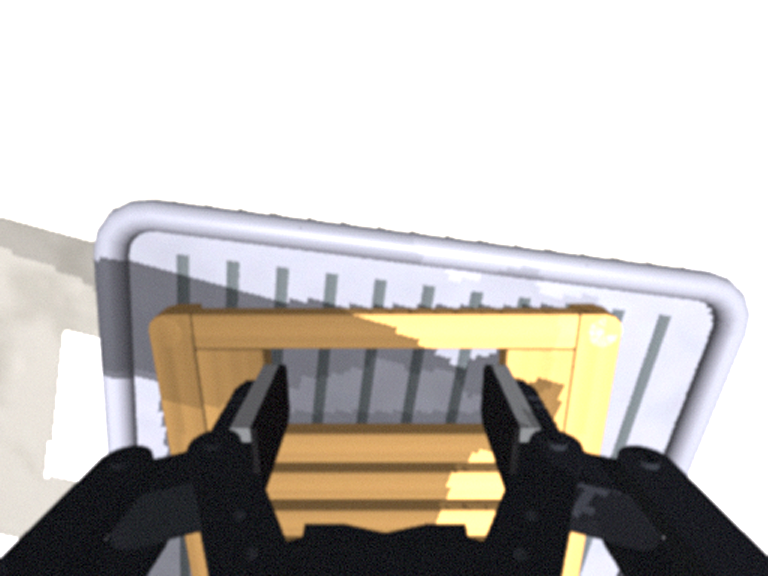

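The picture shows both finger pads inside the hand hole at its two ends (columns 265 and 505). They span it symmetrically, so I'll check the depth by touch.

Converted, 0.003 m / 0.75 = 0.004.

Request:
{"api": "steer_hand", "payload": {"steps": [[0.74, [0, 0, 0.004], 0], [0.74, [0, 0, 0.004], 0], [0.74, [0, 0, 0.004], 0]], "grip_n": 20}}

```text
t: 5.1
eef_pos: [0.4697, -0.0041, 0.024]
tcp_rot: [-3.141, -0.0, 1.858]
ft_force: [0.1, -0.2, -0.2]
finger_gap: 0.735
gripper_force: 0.0
```

Request:
{"api": "steer_hand", "payload": {"steps": [[0.74, [0, 0, 0.004], 0], [0.74, [0, 0, 0.004], 0], [0.74, [0, 0, 0.004], 0]], "grip_n": 20}}

```text
t: 5.4
eef_pos: [0.4702, -0.0041, 0.0234]
tcp_rot: [3.141, 0.0, 1.858]
ft_force: [-17.2, 0.8, 31.7]
finger_gap: 0.743
gripper_force: 16.0
```

Converted, -0.006 m / 0.75 = -0.008, -0.003 m / 0.75 = -0.004.

Request:
{"api": "steer_hand", "payload": {"steps": [[0.62, [0, 0, -0.008], 0], [0.62, [0, 0, -0.008], 0], [0.62, [0, 0, -0.008], 0], [0.62, [0, 0, -0.004], 0], [0.62, [0, 0, -0.004], 0]], "grip_n": 20}}

```text
t: 5.9
eef_pos: [0.4697, -0.004, 0.0236]
tcp_rot: [-3.141, -0.0, 1.858]
ft_force: [0.8, 0.3, 0.2]
finger_gap: 0.616
gripper_force: 0.5
```

Request:
{"api": "steer_hand", "payload": {"steps": [[0.62, [0, 0, 0.0027], 0], [0.62, [0, 0, 0.0027], 0], [0.62, [0, 0, 0.0027], 0]], "grip_n": 20}}

```text
t: 6.2
eef_pos: [0.47, -0.0041, 0.0225]
tcp_rot: [3.141, 0.0, 1.858]
ft_force: [-2.7, -0.1, 6.6]
finger_gap: 0.622
gripper_force: 5.3
```

Request:
{"api": "steer_hand", "payload": {"steps": [[0.62, [0, 0, 0.002], 0], [0.62, [0, 0, 0.002], 0], [0.62, [0, 0, 0.002], 0]], "grip_n": 20}}

```text
t: 6.5
eef_pos: [0.4701, -0.0041, 0.0223]
tcp_rot: [3.141, 0.0, 1.858]
ft_force: [-13.3, 0.5, 27.6]
finger_gap: 0.619
gripper_force: 14.7
```

Converted, -0.0045 m / 0.75 = -0.006.

Request:
{"api": "steer_hand", "payload": {"steps": [[0.70, [0, 0, -0.006], 0], [0.72, [0, 0, -0.006], 0], [0.72, [0, 0, -0.006], 0], [0.72, [0, 0, -0.006], 0]], "grip_n": 20}}

```text
t: 6.9
eef_pos: [0.4696, -0.004, 0.0247]
tcp_rot: [-3.141, -0.0, 1.858]
ft_force: [-0.5, 0.6, -1.6]
finger_gap: 0.637
gripper_force: 18.6
```

Create tg.py:
```python
from h import *
import sys
Tr=T(.49745,-.1131,.1516)
def tr(x,y,z):return (Tr@[x/1000,y/1000,z/1000,1])[:3]
if __name__=='__main__':
    x,y,z=map(float,sys.argv[1:4]);M=tcpT()
    yaw=np.arctan2(M[1,1],M[0,1])
    print('tray xyz',(loc(M[:3,3],Tr)*1000).round(1),'d tool',tool(tr(x,y,z),M).round(4),'turn',((yaw-.1516+np.pi/2)%np.pi-np.pi/2).round(3))
```

```bash
python3 tg.py 0 80 24.5
```

```text
tray xyz [-11.  112.   24.7] d tool [-0.0332  0.0066  0.0002] turn 0.135
```

Converted, -0.033 m / 0.75 = -0.044, -0.025 m / 0.75 = -0.0333, 0.135 rad / 1.5708 = 0.0859.

Request:
{"api": "steer_hand", "payload": {"steps": [[0.72, [-0.0107, 0.0021, 0], 0.0216], [0.72, [-0.0213, 0.0044, 0], 0.0433], [0.72, [-0.0333, 0.0067, 0], 0.0637], [0.72, [-0.044, 0.0088, 0], 0.0859], [0.72, [-0.044, 0.0088, 0], 0.0859], [0.72, [-0.044, 0.0088, 0], 0.0859]], "grip_n": 20}}

```text
t: 7.5
eef_pos: [0.4855, -0.0341, 0.0251]
tcp_rot: [-3.141, -0.0, 1.722]
ft_force: [0.1, -0.9, -1.1]
finger_gap: 0.635
gripper_force: 18.6
```

```bash
python3 tg.py 0 20 24.5
```

Run:
```python
from h import *
a,K,W=cam('top');np.savez('t2.npz',K=K,W=W)
c=cv2.convertScaleAbs(cv2.resize(a[162:237,218:318],None,fx=8,fy=8,interpolation=cv2.INTER_CUBIC),alpha=1.4)
cv2.imwrite('pics/t2.png',c)
```

```text
tray xyz [ 0.1 79.8 25.1] d tool [-0.0598 -0.0001  0.0006] turn -0.0
```

View pics/t2.png

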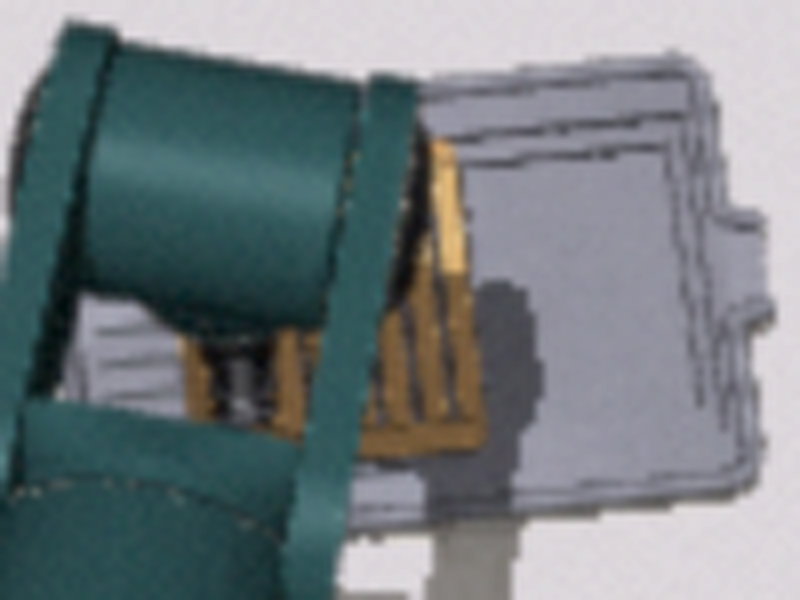

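The plate has moved with the fingers. Its leading corners are now at crop px (457,140) and (486,442).

Run:
```python
from tg import *
d=np.load('t2.npz');K,W=d['K'],d['W']
P=back(np.array([[457,139],[487,443],[365,140],[440,440]],float)/8+[218,162]-.44,.036,K,W)
print((loc(P,Tr)*1000).round(1))
```

```text
[[ 75.2 -35.5  36. ]
 [-71.9 -32.8  36. ]
 [ 79.2   8.6  36. ]
 [-68.3 -11.   36. ]]
```

Converted, -0.09 m / 0.75 = -0.12, -0.08 m / 0.75 = -0.1067.

Request:
{"api": "steer_hand", "payload": {"steps": [[0.72, [-0.0133, 0, 0], 0], [0.72, [-0.0267, 0, 0], 0], [0.72, [-0.04, 0, 0], 0], [0.72, [-0.0533, 0.0007, 0], 0], [0.72, [-0.0667, 0.0007, 0], 0], [0.72, [-0.08, 0.0013, 0], 0], [0.72, [-0.0933, 0.0013, 0], 0], [0.72, [-0.1067, 0.0013, 0], 0], [0.72, [-0.12, 0.0013, 0], 0], [0.72, [-0.12, 0.0013, 0], 0]], "grip_n": 20}}

```text
t: 8.55
eef_pos: [0.5003, -0.1238, 0.0252]
tcp_rot: [-3.142, 0.0, 1.722]
ft_force: [-1.8, 0.8, -1.1]
finger_gap: 0.637
gripper_force: 18.4
```

```bash
python3 tg.py -0.5 -32 24.5
```

Run:
```python
from h import *
a,K,W=cam('top');np.savez('t3.npz',K=K,W=W)
c=cv2.convertScaleAbs(cv2.resize(a[162:237,218:318],None,fx=8,fy=8,interpolation=cv2.INTER_CUBIC),alpha=1.4)
cv2.imwrite('pics/t3.png',c)
```

```text
tray xyz [  1.2 -11.   25.2] d tool [-0.021  -0.0017  0.0007] turn -0.001
```

View pics/t3.png

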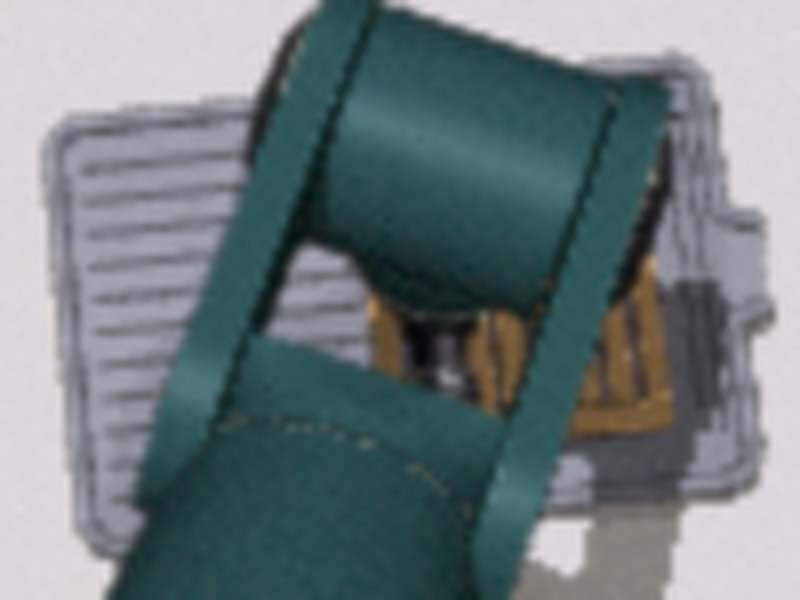

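The plate's near leading corner is at crop px (676,428). It is moving in line with the sump.

Run:
```python
from tg import *
d=np.load('t3.npz');K,W=d['K'],d['W']
P=back(np.array([[677,429],[652,250]],float)/8+[218,162]-.44,.036,K,W)
print((loc(P,Tr)*1000).round(1))
```

```text
[[ -74.5 -122.5   36. ]
 [  11.8 -121.7   36. ]]
```

Request:
{"api": "steer_hand", "payload": {"steps": [[0.72, [-0.0093, -0.0013, 0], 0], [0.72, [-0.0187, -0.002, 0], 0], [0.72, [-0.028, -0.002, 0], 0], [0.72, [-0.028, -0.002, 0], 0]], "grip_n": 20}}

```text
t: 9.0
eef_pos: [0.502, -0.1444, 0.0253]
tcp_rot: [3.142, 0.0, 1.722]
ft_force: [-0.1, -0.1, -1.3]
finger_gap: 0.636
gripper_force: 18.4
```

```bash
python3 tg.py -0.5 -32 24.5
```

```text
tray xyz [ -0.3 -31.7  25.3] d tool [-0.0003 -0.0002  0.0008] turn -0.0
```

Request:
{"api": "steer_hand", "payload": {"steps": [[0.55, [0, 0, 0], 0], [0.45, [0, 0, 0], 0], [0.45, [0, 0, 0], 0]], "grip_n": 20}}

```text
t: 9.3
eef_pos: [0.502, -0.1435, 0.0254]
tcp_rot: [3.141, 0.0, 1.723]
ft_force: [-0.8, 0.1, 0.2]
finger_gap: 0.455
gripper_force: 0.0
```

Converted, -0.008 m / 0.75 = -0.0107, -0.006 m / 0.75 = -0.008.

Request:
{"api": "steer_hand", "payload": {"steps": [[0.45, [0, 0, -0.0027], 0], [0.45, [-0.004, 0, -0.0027], 0], [0.45, [-0.008, 0, -0.0027], 0], [0.45, [-0.0107, 0, -0.0027], 0], [0.45, [-0.0107, 0, -0.0027], 0]], "grip_n": 20}}

```text
t: 9.8
eef_pos: [0.5031, -0.1519, 0.0272]
tcp_rot: [-3.142, -0.0, 1.722]
ft_force: [-0.3, 0.6, -0.0]
finger_gap: 0.449
gripper_force: 0.0
```

Request:
{"api": "steer_hand", "payload": {"steps": [[0.45, [0.004, 0, -0.04], 0], [0.45, [0.004, 0, -0.1067], 0], [0.45, [0.0667, 0, -0.1733], 0], [0.45, [0.1333, 0, -0.24], 0], [0.45, [0.2, 0, -0.24], 0], [0.45, [0.2, 0, -0.24], 0], [0.45, [0.2, 0, -0.24], 0]]}}

```text
t: 10.5
eef_pos: [0.4803, -0.0005, 0.2093]
tcp_rot: [3.138, -0.0, 1.726]
ft_force: [-0.1, -1.1, 0.1]
finger_gap: 0.451
gripper_force: 0.0
```

Run:
```python
from h import *
f,K,W=cam('wrist');np.savez('w4.npz',K=K,W=W)
cv2.imwrite('pics/w4.png',cv2.convertScaleAbs(cv2.resize(f,(768,576),interpolation=cv2.INTER_CUBIC),alpha=1.2))
```

```text
(no output)
```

View pics/w4.png

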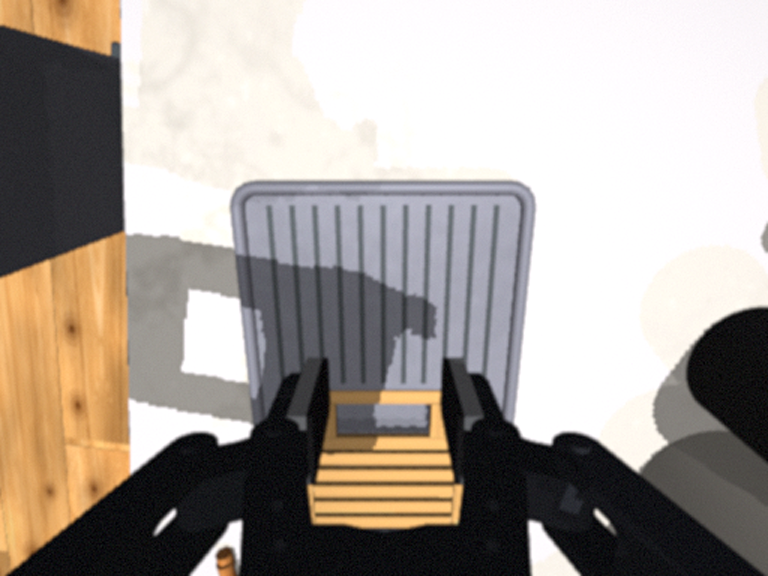

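The wrist view shows the plate in the sump, its rear edge at row 390 and its hole at rows 404 to 437. I'll check the height from the measured geometry.

Run:
```python
from tg import *
d=np.load('w4.npz');K,W=d['K'],d['W']
p=np.array([[384,390],[335,404],[431,404],[434,437],[335,435],[250,195],[523,195]],float)/1.5-.17
for z in(.026,.036): print(z,(loc(back(p,z,K,W),Tr)[:,:2]*1000).round(1).tolist())
print(tool([.39,.22,.2]))
```

```text
0.026 [[0.8, 0.4], [-39.0, -12.6], [39.1, -12.6], [42.7, -44.3], [-39.9, -42.4], [-93.1, 155.2], [97.6, 155.7]]
0.036 [[0.8, 6.4], [-37.8, -6.2], [37.9, -6.2], [41.4, -36.9], [-38.7, -35.1], [-90.3, 156.5], [94.6, 156.9]]
[ 0.23320819 -0.05513455  0.00798143]
```

Run:
```python
from tg import *
print(tool([.493,.236,.2]).round(4))
```

```text
[0.2331 0.0491 0.0082]
```

Converted, 0.233 m / 0.75 = 0.3107, 0.2 m / 0.75 = 0.2667, -0.444 rad / 1.5708 = -0.2827.

Request:
{"api": "steer_hand", "payload": {"steps": [[0.6, [0.0667, 0.0133, 0], -0.0637], [0.6, [0.1333, 0.0267, 0], -0.1273], [0.6, [0.2, 0.04, 0], -0.191], [0.6, [0.2667, 0.0533, 0], -0.2546], [0.6, [0.3107, 0.0653, 0.0067], -0.2827], [0.6, [0.3107, 0.0653, 0.0067], -0.2827], [0.6, [0.3107, 0.0653, 0.0067], -0.2827], [0.6, [0.3107, 0.0653, 0.0067], -0.2827]]}}

```text
t: 11.35
eef_pos: [0.4938, 0.2333, 0.2018]
tcp_rot: [-3.141, 0.0, 2.165]
ft_force: [0.1, 0.3, 0.5]
finger_gap: 0.598
gripper_force: 0.0
```

Run:
```python
from h import *
f,K,W=cam('wrist');np.savez('w5.npz',K=K,W=W)
M=tcpT();print(M[:3,3],np.arctan2(M[1,1],M[0,1]))
a,Kt,Wt=cam('top');np.savez('t5.npz',K=Kt,W=Wt)
o=np.zeros((600,800,3),np.uint8)
o[:384,:512]=f
o[384:,:400]=cv2.convertScaleAbs(cv2.resize(a[172:226,250:350],None,fx=4,fy=4,interpolation=cv2.INTER_CUBIC),alpha=1.4)[:216]
uv=proj([[.46,.286,.065]],K,W)[0].astype(int);print(uv)
x0,y0=max(uv[0]-35,0),max(uv[1]-60,0)
z=cv2.resize(f[y0:y0+145,x0:x0+72],None,fx=4,fy=4,interpolation=cv2.INTER_CUBIC);o[:z.shape[0],512:512+z.shape[1]]=z;print(x0,y0)
cv2.imwrite('pics/w5.png',o)
```

```text
[0.49379963 0.23318577 0.20210167] 0.5941334471189508
[257 112]
222 52
```

View pics/w5.png

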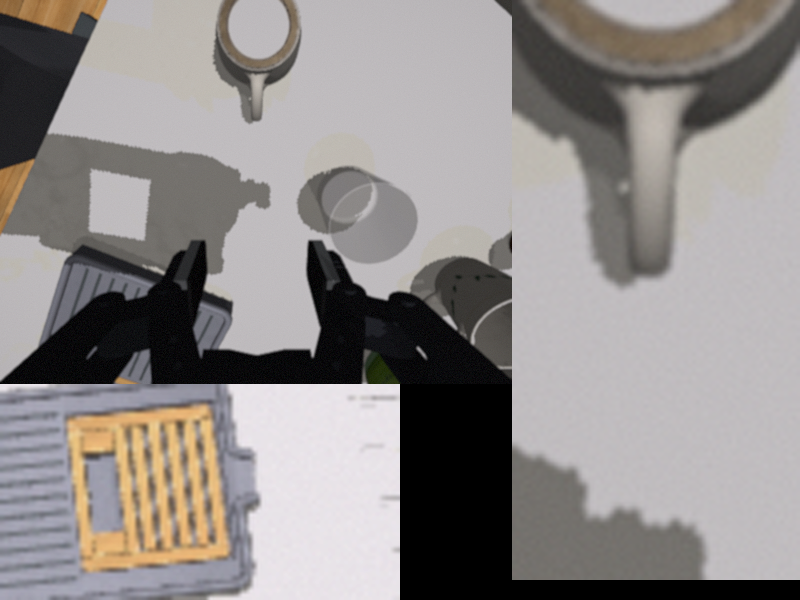

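The wrist view shows the foot ring centred at about px (258,29). The handle runs straight down from (256,77) to its end at (257,119), and the tumbler is well clear to the right. In the top inset the plate sits in the pocket.

Run:
```python
from tg import *
d=np.load('w5.npz');K,W=d['K'],d['W']
F=back([[258.5,28]],.094,K,W)[0];S=back([[218,28],[299,28]],.094,K,W);print('foot',F,np.linalg.norm(S[0]-S[1]))
for p,z in(([256,85],.065),([256.7,100],.064),([257,118],.045)):
    H=back([p],z,K,W)[0];e=H-F;print(H,np.arctan2(e[0],-e[1]),np.hypot(*e[:2]))
d=np.load('t5.npz');K,W=d['K'],d['W']
P=back(np.array([[66,419],[209,404],[229,555],[84,572]],float)/4+[250,172-96]-.4,.026,K,W)
l=loc(P,Tr)*1000;print(l.round(1),l.mean(0))
for q in(.593,.57):print(q,[tool(np.array([.427,.336,0])+R.from_euler('z',q).apply([0,-.060,z])).round(4) for z in(.1,.039)])
```

```text
foot [0.42629289 0.3376233  0.094     ] 0.05918471733534917
[0.44659111 0.30418749 0.065     ] 0.5456092157396164 0.03911483650509541
[0.45403964 0.29424096 0.064     ] 0.5690194917877089 0.05149669271906675
[0.46384443 0.2802589  0.045     ] 0.579612037417762 0.06856232314392256
[[  75.3   -2.6   26. ]
 [  76.1 -142.2   26. ]
 [ -71.9 -142.    26. ]
 [ -74.    -3.4   26. ]] [  1.36076597 -72.55586352  26.        ]
0.593 [array([0.0626, 0.0021, 0.1023]), array([0.0626, 0.0021, 0.1633])]
0.57 [array([0.0626, 0.0007, 0.1023]), array([0.0626, 0.0007, 0.1633])]
```

The manual's scale: shifts go in shares of 0.75 m and turns go in shares of pi/2 rad. Converting my numbers, 0.163 m / 0.75 = 0.2173, 0.155 m / 0.75 = 0.2067, 0.01 rad / 1.5708 = 0.0064.

Request:
{"api": "steer_hand", "payload": {"steps": [[0.5, [0.04, 0.0013, 0.04], 0.0064], [0.5, [0.0833, 0.0017, 0.08], 0.0064], [0.5, [0.0833, 0.0017, 0.12], 0.0064], [0.5, [0.0833, 0.0017, 0.1333], 0.0064], [0.5, [0.0833, 0.0017, 0.1733], 0.0064], [0.5, [0.0833, 0.0017, 0.2067], 0.0064], [0.5, [0.0833, 0.0017, 0.2173], 0.0064], [0.5, [0.0833, 0.0017, 0.2173], 0.0064], [0.5, [0.0833, 0.0017, 0.2173], 0.0064]]}}

```text
t: 12.35
eef_pos: [0.4604, 0.2869, 0.0409]
tcp_rot: [3.14, 0.0, 2.156]
ft_force: [0.8, -0.2, 0.4]
finger_gap: 0.499
gripper_force: 0.0
```

Request:
{"api": "steer_hand", "payload": {"steps": [[0.3, [0, 0, 0], 0], [0.1, [0, 0, 0], 0], [0, [0, 0, 0], 0], [0, [0, 0, 0], 0], [0, [0, 0, 0], 0], [0, [0, 0, 0], 0], [0, [0, 0, 0], 0]], "grip_n": 100}}

```text
t: 13.05
eef_pos: [0.4599, 0.287, 0.0401]
tcp_rot: [3.141, 0.0, 2.157]
ft_force: [-0.7, -3.2, 6.9]
finger_gap: 0.087
gripper_force: 97.9
```

Converted, -0.12 m / 0.75 = -0.16, -0.11 m / 0.75 = -0.1467.

Request:
{"api": "steer_hand", "payload": {"steps": [[0, [0, 0, -0.0067], 0], [0, [0, 0, -0.02], 0], [0, [0, 0, -0.04], 0], [0, [0, 0, -0.0667], 0], [0, [0, 0, -0.1067], 0], [0, [0, 0, -0.1467], 0], [0, [0, 0, -0.16], 0], [0, [0, 0, -0.16], 0], [0, [0, 0, -0.16], 0]]}}

```text
t: 13.95
eef_pos: [0.4591, 0.2868, 0.1581]
tcp_rot: [-3.141, -0.0, 2.157]
ft_force: [0.5, 0.8, -2.8]
finger_gap: 0.088
gripper_force: 97.6
```

Run:
```python
from tg import *
f,K,W=cam('wrist')
c,Kt,Wt=cam('scene')
o=np.zeros((400,800,3),np.uint8);o[:384,:400]=f[:,56:456]
M=tcpT();p=proj([M[:3,3]],Kt,Wt)[0].astype(int);print(p)
x=max(p[0]-67,0);y=max(p[1]-67,0);z=cv2.resize(c[y:y+133,x:x+133],None,fx=3,fy=3);o[:z.shape[0],400:400+z.shape[1]]=z;cv2.imwrite('pics/w6.png',o)
cv2.imwrite('pics/w6full.png',f)
s=bot.get_state();print(s['ft_torque'],s['finger_gap'])
```

```text
[163 136]
[-0.15397801 -0.1124264   0.02651454] 0.08711580372390088
```

View pics/w6.png

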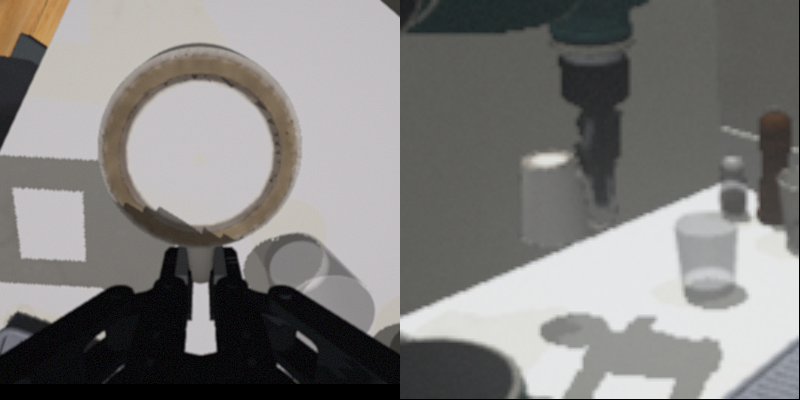

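The mug is held upright. The foot ring is centred at px (256,146) in the wrist frame, and both handle pads are closed on the bow. Next I'll work out the placing move.

Run:
```python
from tg import *
f,K,W=cam('wrist');M=tcpT()
F=back([[256,147]],.212,K,W)[0];t=tool(F,M);print('foot in tool',t)
S=back([[155,147],[357,147]],.212,K,W);print(np.linalg.norm(S[0]-S[1]))
for off in(.060,):
    g=tr(0.5,-74.5,0)-M[:3,:3]@[off,t[1]/2,0];g[2]=.13;print(g,tool(g,M).round(4))
```

```text
foot in tool [ 0.06610307  0.00085059 -0.05435855]
0.05860968783751432
[ 0.54202225 -0.23689521  0.13      ] [-0.4821 -0.2203  0.0281]
```

Converted, -0.385 m / 0.75 = -0.5133, -0.35 m / 0.75 = -0.4667.

Request:
{"api": "steer_hand", "payload": {"steps": [[0, [-0.0173, -0.008, 0], 0], [0, [-0.0467, -0.0213, 0], 0], [0, [-0.0933, -0.0427, 0], 0], [0, [-0.14, -0.064, 0], 0], [0, [-0.1867, -0.0853, 0], 0], [0, [-0.2333, -0.1067, 0], 0], [0, [-0.28, -0.128, 0], 0], [0, [-0.3267, -0.1493, 0], 0], [0, [-0.3733, -0.1707, 0], 0], [0, [-0.42, -0.192, 0], 0], [0, [-0.4667, -0.2133, 0], 0], [0, [-0.5133, -0.2347, 0], 0]]}}

```text
t: 15.3
eef_pos: [0.5252, -0.1334, 0.1587]
tcp_rot: [-3.141, -0.0, 2.156]
ft_force: [0.1, 1.6, -3.1]
finger_gap: 0.087
gripper_force: 97.6
```

Request:
{"api": "steer_hand", "payload": {"steps": [[0, [-0.04, -0.0187, 0], 0], [0, [-0.08, -0.0373, 0], 0], [0, [-0.1067, -0.0493, 0], 0], [0, [-0.1227, -0.056, 0], 0], [0, [-0.1293, -0.0587, 0], 0], [0, [-0.1293, -0.0587, 0], 0], [0, [-0.1293, -0.0587, 0], 0]]}}

```text
t: 16.0
eef_pos: [0.5427, -0.2356, 0.1592]
tcp_rot: [3.142, -0.0, 2.157]
ft_force: [-0.8, -0.8, -2.9]
finger_gap: 0.088
gripper_force: 97.6
```

Run:
```python
from tg import *
M=tcpT();print(tool([.542,-.2369,.0661],M).round(4),bot.get_state()['finger_gap'])
```

```text
[-0.0007 -0.0013  0.0931] 0.08806175798473077
```

Converted, 0.077 m / 0.75 = 0.1027, 0.07 m / 0.75 = 0.0933.

Request:
{"api": "steer_hand", "payload": {"steps": [[0, [0, -0.0013, 0.02], 0], [0, [0, -0.0013, 0.0467], 0], [0, [0, -0.0013, 0.0733], 0], [0, [0, -0.0013, 0.0933], 0], [0, [0, -0.0013, 0.1027], 0], [0, [0, -0.0013, 0.1027], 0], [0, [0, -0.0013, 0.1027], 0]]}}

```text
t: 16.7
eef_pos: [0.5422, -0.2369, 0.0829]
tcp_rot: [3.141, 0.001, 2.157]
ft_force: [-0.3, 0.6, -3.0]
finger_gap: 0.089
gripper_force: 97.6
```

Request:
{"api": "steer_hand", "payload": {"steps": [[0, [0, 0, 0.0053], 0], [0, [0, 0, 0.0107], 0], [0, [0, 0, 0.0147], 0], [0, [0, 0, 0.0147], 0], [0, [0, 0, 0.0147], 0]]}}

```text
t: 17.2
eef_pos: [0.5419, -0.2369, 0.0712]
tcp_rot: [-3.142, -0.0, 2.157]
ft_force: [0.5, -0.4, -3.1]
finger_gap: 0.086
gripper_force: 97.6
```

Request:
{"api": "steer_hand", "payload": {"steps": [[0, [0, 0, 0.0013], 0], [0, [0, 0, 0.0027], 0], [0, [0, 0, 0.004], 0], [0, [0, 0, 0.004], 0], [0, [0, 0, 0.004], 0]]}}

```text
t: 17.7
eef_pos: [0.5419, -0.2369, 0.0682]
tcp_rot: [-3.142, -0.0, 2.157]
ft_force: [-1.0, 0.4, -2.8]
finger_gap: 0.085
gripper_force: 97.6
```

No contact at 0.0682, so the plate is flush and not proud. I'll keep lowering.

Converted, 0.0015 m / 0.75 = 0.002, 0.001 m / 0.75 = 0.0013.

Request:
{"api": "steer_hand", "payload": {"steps": [[0, [0, 0, 0.0013], 0], [0, [0, 0, 0.002], 0], [0, [0, 0, 0.002], 0], [0, [0, 0, 0.002], 0]]}}

```text
t: 18.1
eef_pos: [0.542, -0.2369, 0.0669]
tcp_rot: [3.142, 0.0, 2.157]
ft_force: [-0.9, -0.3, -1.9]
finger_gap: 0.082
gripper_force: 98.7
```

Request:
{"api": "steer_hand", "payload": {"steps": [[0, [0, 0, 0.0013], 0], [0, [0, 0, 0.0013], 0], [0, [0, 0, 0.0013], 0]]}}

```text
t: 18.4
eef_pos: [0.5422, -0.2372, 0.0663]
tcp_rot: [3.141, 0.001, 2.157]
ft_force: [-0.6, -4.1, 4.6]
finger_gap: 0.088
gripper_force: 100.0
```

Request:
{"api": "steer_hand", "payload": {"steps": [[0.06, [0, 0, -0.0007], 0], [0.12, [0, 0, -0.0007], 0], [0.2, [0, 0, -0.0007], 0], [0.3, [0, 0, -0.0007], 0], [0.4, [0, 0, -0.0007], 0], [0.4, [0, 0, -0.0007], 0], [0.4, [0, 0, -0.0007], 0]], "grip_n": 20}}

```text
t: 19.1
eef_pos: [0.5419, -0.2368, 0.0661]
tcp_rot: [-3.142, -0.0, 2.157]
ft_force: [-0.2, 0.2, 0.7]
finger_gap: 0.4
gripper_force: 0.0
```

Request:
{"api": "steer_hand", "payload": {"steps": [[0.4, [0, 0, -0.0133], 0], [0.4, [0, 0, -0.04], 0], [0.4, [0, 0, -0.08], 0], [0.4, [0, 0, -0.1333], 0], [0.4, [0, 0, -0.1867], 0], [0.4, [-0.0533, 0, -0.1867], 0], [0.4, [-0.12, 0, -0.1867], 0], [0.4, [-0.1867, 0, -0.1867], 0], [0.4, [-0.1867, 0, -0.1867], 0], [0.4, [-0.1867, 0, -0.1867], 0], [0.4, [-0.1867, 0, -0.1867], 0]]}}

```text
t: 20.2
eef_pos: [0.6191, -0.353, 0.207]
tcp_rot: [3.141, 0.0, 2.157]
ft_force: [-0.3, 0.2, 0.3]
finger_gap: 0.401
gripper_force: 0.0
```

Run:
```python
from tg import *
f,K,W=cam('wrist');cv2.imwrite('pics/fin.png',f)
M=tcpT()
P=np.array([*tr(.5,-74.5,120)]);print('foot pred px',proj([P],K,W))
hsv=cv2.cvtColor(f,cv2.COLOR_BGR2HSV)
m=cv2.inRange(hsv,(8,110,90),(28,255,255));ys,xs=np.nonzero(m)
# mug foot: look for round bright/tan ring
g=cv2.medianBlur(cv2.cvtColor(f,cv2.COLOR_BGR2GRAY),5)
c=cv2.HoughCircles(g,cv2.HOUGH_GRADIENT,1.5,40,param1=120,param2=40,minRadius=20,maxRadius=70)
print(None if c is None else c[0][:5].round(0))
if c is not None:
    for q in c[0][:4]:print(loc(back([q[:2]],.12,K,W)[0],Tr)*1000)
a,Kt,Wt=cam('top')
hs=cv2.cvtColor(a,cv2.COLOR_BGR2HSV);m=cv2.inRange(hs,(8,90,60),(28,255,255));m[:162]=0;m[237:]=0;m[:,:240]=0;m[:,318:]=0
n,l,st,ce=cv2.connectedComponentsWithStats(m);print(st[1:][st[1:,4]>30])
```

```text
foot pred px [[ 255.20714713 -120.86763013]]
[[428. 230.  62.]
 [373. 245.  53.]
 [293.  14.  58.]
 [491. 142.  66.]
 [ 34. 227.  31.]]
[ 225.20392923 -221.32268113  120.        ]
[ 191.06826762 -252.36314523  120.        ]
[  52.88935344 -127.87122298  120.        ]
[ 225.68958683 -140.79370819  120.        ]
[[267 177  36  42 376]]
```

Run:
```python
from tg import *
a,K,W=cam('top');P=tr(.5,-74.5,120);u=proj([P],K,W)[0];print('pred',u)
x,y=u.astype(int)
hs=cv2.cvtColor(a,cv2.COLOR_BGR2HSV).astype(int)
w=((hs[...,1]<40)&(hs[...,2]>150)).astype(np.uint8)
w[:172]=0;w[228:]=0;w[:,:255]=0;w[:,308:]=0
n,l,st,ce=cv2.connectedComponentsWithStats(w)
for i in range(1,n):
    if st[i,4]>20:print(st[i],ce[i],(loc(back([ce[i]],.118,K,W)[0],Tr)*1000).round(1))
print(bot.get_state()['t'])
```

```text
pred [289.2650367  192.69006412]
[284 187  10  12  77] [288.07792208 191.88311688] [  4.2 -70.9 118. ]
20.35
```

```bash
python3 -c "
from workcell import bot
print(bot.close_job())"
```

```text
the job is handed in; nothing more can be done
None
```

I handed the job in at about 20 s, but the verdict was not shown. By my measurements the drip plate is flush in the sump and the mug stands upside down on it, about 5 mm from its centre and released; I steered clear of the tumbler and brush but did not re-measure them at the end.

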